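# Feel out the release notch and open the terminal box

### The arm

A 7-joint arm with a two-finger parallel gripper is mounted at the origin on the work surface. World frame = base frame: x ahead of the robot, y to its left, z up, the work surface at z = 0. Lengths are in m, angles in rad, forces in N, time in s.
With the tool pointing down it reaches from about 0.425 to 0.875 m from the base axis. Payload 4.7 kg.
Tool frame: the origin (TCP) lies at the very end of the fingers, on their centre line; the grasp point (between the pads) lies 19 mm behind it; x points along the fingers, z is the direction in which the jaws open and shut, and the axes are right-handed (so a half turn about x gives the same grasp; the last joint's range is limited). The gripper opens to 87 mm and grips with 3 to 60 N. Pads are 19 mm wide; open, the fingers measure 117 mm over their backs; the gripper's body (75 mm by 190 mm) begins 51 mm behind the grasp point.
Start: joints at [-1.166, 0.321, -0.07, 1.45, 0.023, 1.371, -0.057], TCP at [0.248, 0.601, 0.223] pointing down, gripper open.
Joint ranges: [-2.86, 2.86], [-0.3, 2.09], [-1.38, 1.24], [0.06, 2.45], [-1.56, 4.7], [0.09, 2.05], [-2.69, 2.69]. Speed limits (rad/s): [2.57, 2.57, 3.14, 3.14, 3.14, 3.14, 3.14].

### API

Orientations are given as a rotation vector (axis times angle).
In Python, from bench import * gives the robot as it stands.
- The arm moves only by the shell command python3 -m handwheel 'ROWS' [OPENING] [FORCE]. ROWS is JSON, a list of rows, each an object with "xyz": the shift along the world's x, y, z in cm, a list of three; "angular": the turn, a rotation vector about the world's x, y, z in degrees, a list of three. A call has 1 to 5 rows; each row shifts and turns the pose as measured when the row begins; what a row does not reach is not made up. A row lasts 1/12 s, in which the tool goes at most 41.7 mm and 7.16 degrees, less where a joint would pass 70% of its speed; a pose out of reach is approached as far as the arm can. A call with a gripper value outside its range is refused whole. OPENING is the finger opening in cm, from 0 to 8.7, set as the call begins (- or left out, the last holds). The fingers move at their own pace and stop on an object; FORCE is the grip in N (left out, the last holds). Time passes only in rows, so rows that do not move let the fingers close. It gives the time, the measured TCP pose, the force and the opening at its end, in the units of the state.
- get_state(): the state, without advancing time (a new reading comes with each control period).
- get_image(name): name is "side" or "top" or "wrist"; returns a dict with "pixels" (420x560x3 uint8, blue, green, red), "K" (3x3 intrinsics, pixels), "dist" ([k1, k2, p1, p2, k3] as OpenCV has them; the pictures are not rectified), "cam_to_world" (4x4, takes a point from camera to world coordinates). Camera axes: x right, y down, z forward; pixel columns grow to the right and rows downward; lengths in m; the calibration is good to about 2 mm. A picture is of the moment at which its call begins. There is no depth.
- close_job(): hands the job in, once; it reports no verdict.
The state is a dict: "time": time; "joint_positions": joint angles; "qd": joint speeds; "joint_torque": joint torques, N m; "position": TCP position; "tool_rot": TCP orientation; "ft_force": force on the tool from outside, world axes, zero at the start; "torque": the same for the moment, N m; "grip_width": opening from 0.0 (shut) to 1.0 (fully open).
Only numpy, scipy, OpenCV 4.12 (cv2) and the standard library are available. Lean on these libraries where they do the work, as an engineer would, in place of code of your own. Each camera call takes 0.05 s, during which the arm holds its last target.

### The job

The long aluminium terminal box on the bench is shut; its release tab sits sunk in a notch somewhere along the box's front edge, the long edge facing the robot. Starting at either end of that edge, run a closed fingertip lightly along its top until you find the notch, then press the tab inside it down until the latch lets go, and draw back so that the lid springs fully open. Touch only: pick nothing up, do not push hard, and leave everything else on the bench where it stands.

Things in the scene. Friction and masses are not known exactly. Their poses are not given: they have to be found in the camera images.
- terminal_box: aluminium terminal box screwed to the bench, 426 mm long (its y) x 160 mm (its x) x 60 mm high, with 10 mm plastic caps at both ends. Origin at the centre of its underside, on the bench; its x points from the front edge to the hinge, z up. The flat lid fills the top behind the front edge (x from -45 to +74 mm), level with it; it is hinged at x = +74 mm
- edge_middle (a point): middle of the front edge: a flat-topped bar 34 mm wide (box x from -80 to -46 mm) and 406 mm long; this point is on its flat top, 60 mm above the bench, at box x = -63 mm, y = 0. A notch 46 mm long in y is cut right through the bar, front to back; its centre is up to 60 mm either side of this point and is not listed: it must be felt or seen
- edge_left_end (a point): the robot's-left end (box y = +203 mm) of the same bar, in the middle of its width, on its flat top
- edge_right_end (a point): the other end of the same bar (box y = -203 mm), likewise on its flat top
- release_tab (a joint): tilt, rad, of the tab in the notch: a plate 40 mm wide in box y, at box x from -74 to -51 mm, sloping: its front 8 mm below the bar's flat top, its back 15 mm. 0 at rest; 0.30 right down, when it lies level 16 mm below the bar's top. Pressed at its front it takes about 3.5 N to start, 7 N right down (twice that at its middle); it unlatches the lid at about 0.2 and springs back when let go
- lid_hinge (a joint): opening of the lid, rad: 0 shut and latched, 1.1 fully open against its stop (its edge then about 165 mm above the bench). Once unlatched a light spring swings it up, away from the robot; it leans on a gripper that is in its way until that draws back
- spool_1: red plastic workpiece spool, 44 mm high, flanges 44 mm across, standing on the bench; origin at the centre of its underside
- spool_2: yellow plastic workpiece spool, same size as spool_1; origin at the centre of its underside
- spool_3: another yellow workpiece spool, same size; origin at the centre of its underside
- screwdriver: screwdriver 170 mm long lying on the bench, black handle; origin on the bench below its middle, x along the blade
- air_cylinder: small square pneumatic cylinder lying on the bench, body 75 x 30 x 30 mm, rod pointing along its -x; origin under the body's centre
- sensor: brass proximity sensor on a bent steel bracket, 40 x 35 x 48 mm over all; origin under the bracket's foot
- bearing: steel ball-bearing ring, 52 mm across, 15 mm high, lying flat; origin at the centre of its underside

How it is judged:
By the outcome, as a careful person would: the job done as asked, in the order asked, and still so for the second after the job is handed in, with the robot touching nothing.
It also fails if it takes over 51 s, if anything falls off the work surface, if the arm or the gripper's body presses on something with over 40 N, if the wrist force passes 120 N, or if a joint passes its speed limit or range.

## Working session

There is one attempt and no reset: what is moved stays moved. The work goes in short steps, Python scripts to look and compute and a shell command to move; the robot and the scene stay as the last step left them, time stands still between calls to the robot, and variables do not carry over. Pictures are saved under pics/ and viewed, and the job is handed in when it is done.

```bash
mkdir -p pics; python3 - <<'E'
from bench import *
import cv2
for n in("side","top","wrist"):
    i=get_image(n); cv2.imwrite(f"pics/{n}0.png",i["pixels"])
    print(n,i["K"],i["dist"],i["cam_to_world"])
print(get_state())
E
```

```text
side [[466.96128134   0.         271.61725235]
 [  0.         466.96128134 207.08319883]
 [  0.           0.           1.        ]] [0.03361824 0.         0.         0.         0.        ] [[ 0.98422827 -0.10259917  0.14411148  0.40377544]
 [-0.17651709 -0.6233678   0.76174425 -0.89742734]
 [ 0.01168013 -0.77516837 -0.63164672  0.82792204]
 [ 0.          0.          0.          1.        ]]
top [[387.31038472   0.         277.90533816]
 [  0.         387.31038472 206.87089   ]
 [  0.           0.           1.        ]] [-0.00959243  0.          0.          0.          0.        ] [[-0.02295626 -0.99470232  0.10020135  0.45666838]
 [-0.99971194  0.02354218  0.00466866  0.01577222]
 [-0.00700288 -0.10006531 -0.99495623  1.01174519]
 [ 0.          0.          0.          1.        ]]
wrist [[371.06293503   0.         279.5621327 ]
 [  0.         371.06293503 205.53528658]
 [  0.           0.           1.        ]] [-0.07304206  0.          0.          0.          0.        ] [[ 0.38129361  0.88523421  0.26641243  0.17343163]
 [ 0.92445105 -0.36438902 -0.11229825  0.6301958 ]
 [-0.00233248  0.28910385 -0.9572949   0.38436537]
 [ 0.          0.          0.          1.        ]]
{'time': 0.15, 'joint_positions': array([-1.16592301,  0.3216441 , -0.070081  ,  1.45135527,  0.0225803 ,
        1.37078385, -0.0569042 ]), 'qd': array([-0.00092622, -0.00091989, -0.00095305, -0.00183972,  0.00039195,
       -0.00017505, -0.0004579 ]), 'joint_torque': array([ 5.18411653e-04, -4.91790354e+01, -4.04116139e-01, -3.12873673e+01,
       -6.38139783e-02,  4.04498354e-02,  1.11676895e-04]), 'position': array([0.24747472, 0.60061911, 0.22173815]), 'tool_rot': array([-0.91756066,  1.37025384,  0.91618492]), 'ft_force': array([-0.67884315, -0.00525241, -0.38795662]), 'torque': array([-0.01556788,  0.00710241,  0.00470326]), 'grip_width': 0.9986080071954783}
```

View pics/side0.png

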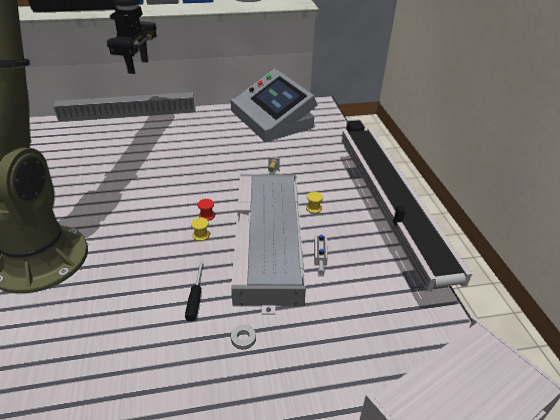

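View pics/top0.png

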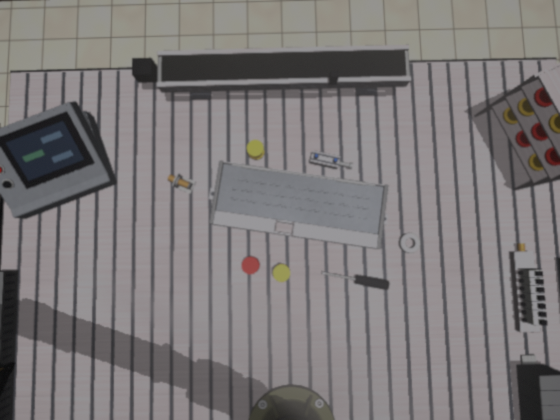

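View pics/wrist0.png

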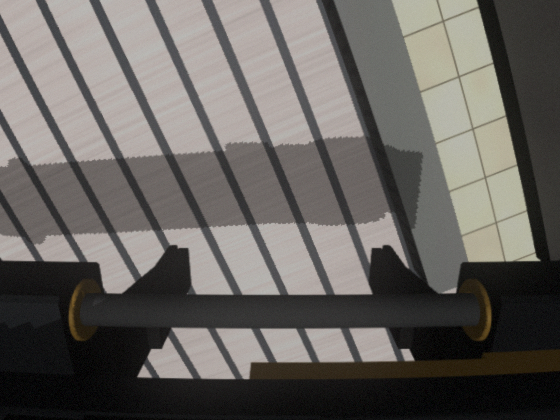

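The top view shows the box with corners near (212,223), (381,247), (387,185) and (221,163). A notch-like feature is near (285,227). I'll enlarge it.

```bash
python3 - <<'E'
import cv2
t=cv2.imread("pics/top0.png");cv2.imwrite("pics/topz.png",cv2.resize(t[150:260,200:400],None,fx=4,fy=4,interpolation=cv2.INTER_CUBIC))
s=cv2.imread("pics/side0.png");cv2.imwrite("pics/sidez.png",cv2.resize(s[160:310,180:340],None,fx=4,fy=4,interpolation=cv2.INTER_CUBIC))
E
```

```text
(no output)
```

View pics/topz.png

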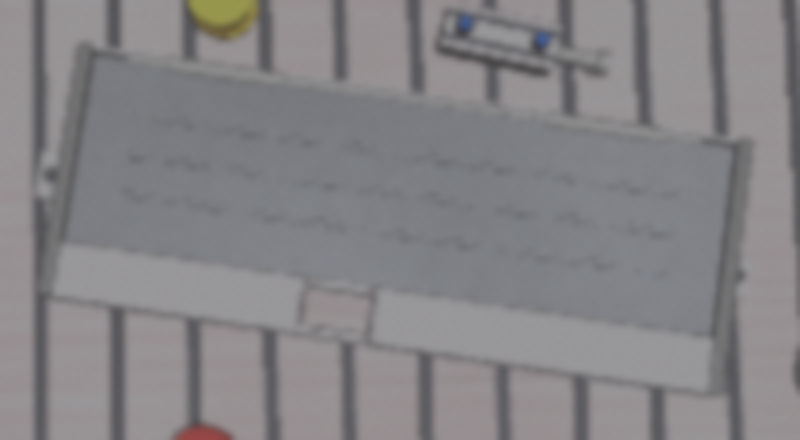

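View pics/sidez.png

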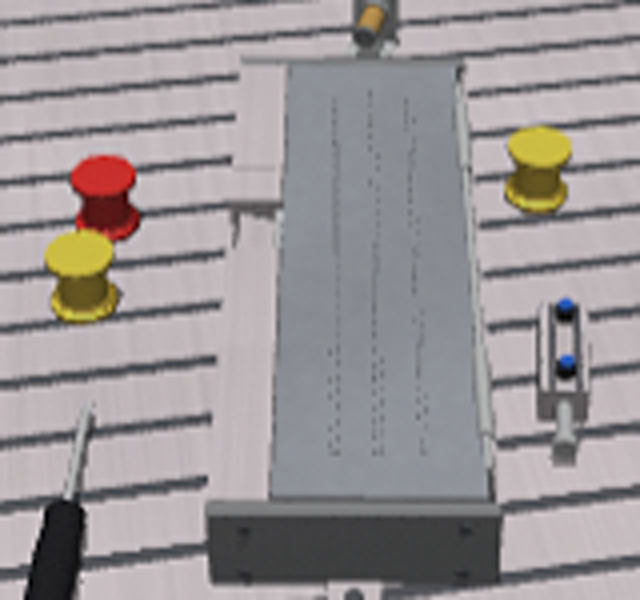

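```bash
cat > h.py <<'E'
from bench import *
import cv2,numpy as np
def ray(i,pts,z):
    u=cv2.undistortPoints(np.array(pts,float).reshape(-1,1,2),i["K"],np.array(i["dist"])).reshape(-1,2)
    T=np.array(i["cam_to_world"]);d=np.c_[u,np.ones(len(u))]@T[:3,:3].T
    return T[:3,3]+d*((z-T[2,3])/d[:,2])[:,None]
E
python3 - <<'E'
from h import *
i=get_image("top")
z=lambda P:[(200+(x+.5)/4-.5,150+(y+.5)/4-.5) for x,y in P]
P=dict(capBL=(80,42),capBR=(750,140),capFR=(718,395),capFL=(42,293),barFL=(53,294),barFR=(711,392),barBL=(63,243),barBR=(716,337),nFL=(298,328),nFR=(369,338),nBL=(304,282),nBR=(376,290))
R=ray(i,z(P.values()),.06)
for k,r in zip(P,R): print(k,r.round(4))
D=dict(zip(P,R))
print([np.linalg.norm(D[a]-D[b]) for a,b in (("capFL","capFR"),("capBL","capFL"),("barFL","barFR"),("nFL","nFR"),("barFL","barBL"))])
yax=D["barFL"]-D["barFR"]+D["barBL"]-D["barBR"]+D["capBL"]-D["capBR"];yax/=np.linalg.norm(yax);xax=np.cross(yax,[0,0,1])
mid=(D["barFL"]+D["barFR"]+D["barBL"]+D["barBR"])/4
n=(D["nFL"]+D["nFR"]+D["nBL"]+D["nBR"])/4
print("yaw",np.degrees(np.arctan2(xax[1],xax[0])),xax,yax,"mid",mid,"notch",n,"offs",(n-mid)@yax,(n-mid)@xax)
print("ends",mid+.203*yax,mid-.203*yax)
# spools, top flange
im=i["pixels"]; hsv=cv2.cvtColor(im,cv2.COLOR_BGR2HSV)
for nm,lo,hi in(("red",(0,120,90),(8,255,255)),("yel",(24,110,90),(36,255,255))):
    m=cv2.inRange(hsv,lo,hi);c,_=cv2.findContours(m,0,2)
    for q in c:
        if cv2.contourArea(q)>60:
            x=cv2.minEnclosingCircle(q);r=ray(i,[x[0]],.044)[0];print(nm,x,r.round(3))
from scipy.spatial.transform import Rotation as Ro
s=get_state();print(s["position"],Ro.from_rotvec(s["tool_rot"]).as_matrix().round(3))
E
```

```text
capBL [0.6736 0.1634 0.06  ]
capBR [ 0.6016 -0.252   0.06  ]
capFR [ 0.4449 -0.2244  0.06  ]
capFL [0.5169 0.1881 0.06  ]
barFL [0.5161 0.1813 0.06  ]
barFR [ 0.4468 -0.2202  0.06  ]
barBL [0.5475 0.1749 0.06  ]
barBR [ 0.4802 -0.2249  0.06  ]
nFL [0.4917 0.0309 0.06  ]
nFR [ 0.4846 -0.0125  0.06  ]
nBL [0.5199 0.0266 0.06  ]
nBR [ 0.5139 -0.0175  0.06  ]
[np.float64(0.4187266935831884), np.float64(0.1586389677368674), np.float64(0.4074665762250803), np.float64(0.043961920175278876), np.float64(0.03203366995119868)]
yaw -9.726036985246173 [ 0.9856268 -0.1689373  0.       ] [0.1689373 0.9856268 0.       ] mid [ 0.49764173 -0.02224044  0.06      ] notch [0.50250872 0.00687653 0.06      ] offs 0.02952067524674709 -0.00012191413879730253
ends [0.53193601 0.1778418  0.06      ] [ 0.46334746 -0.22232268  0.06      ]
red ((250.0, 265.0), 8.062357902526855) [0.411 0.093 0.044]
yel ((280.5, 272.4333190917969), 7.583254814147949) [0.391 0.018 0.044]
yel ((255.18182373046875, 149.40908813476562), 8.991026878356934) [0.703 0.075 0.044]
[0.2474889  0.60068707 0.22190198] [[-0.    -0.925  0.381]
 [-0.001  0.381  0.925]
 [-1.    -0.    -0.001]]
```

Box yaw is about -9.7°. The notch looks to be about +30 mm along box y, near (0.5025, 0.007). I'll close the gripper, turn the jaws along the edge, and go above the left end.

```bash
python3 -m handwheel '[{"xyz":[1,-1.5,0],"angular":[0,0,0]},{"xyz":[2,-3.1,0],"angular":[0,0,6.3]},{"xyz":[2,-3.1,0],"angular":[0,0,6.3]},{"xyz":[2,-3.1,0],"angular":[0,0,0]},{"xyz":[2,-3.1,0],"angular":[0,0,0]}]' 0 10
python3 -m handwheel '[{"xyz":[2,-3.1,0],"angular":[0,0,0]},{"xyz":[2,-3.1,0],"angular":[0,0,0]},{"xyz":[2,-3.1,0],"angular":[0,0,0]},{"xyz":[2,-3.1,0],"angular":[0,0,0]},{"xyz":[2,-3.1,0],"angular":[0,0,0]}]'
```

```text
time: 0.62
position: [0.3291, 0.4644, 0.2187]
tool_rot: [-1.102, 1.279, 1.11]
ft_force: [0.2, 0.1, 0.6]
grip_width: 0.706
time: 1.03
position: [0.4317, 0.3008, 0.2182]
tool_rot: [-1.103, 1.278, 1.112]
ft_force: [0.9, 0.5, -0.6]
grip_width: 0.325
```

```bash
python3 -m handwheel '[{"xyz":[2.4,-3.2,-1],"angular":[0,0,0]},{"xyz":[2.4,-3.2,-2],"angular":[0,0,0]},{"xyz":[2.4,-3.2,-2],"angular":[0,0,0]},{"xyz":[1.5,-2.2,-2],"angular":[0,0,0]},{"xyz":[0,0,-1],"angular":[0,0,0]}]'
python3 -m handwheel '[{"xyz":[0,0,0],"angular":[0,0,0]},{"xyz":[0,0,0],"angular":[0,0,0]},{"xyz":[0,0,0],"angular":[0,0,0]}]'
python3 - <<'E'
from h import *
from scipy.spatial.transform import Rotation as Ro
s=get_state();R=Ro.from_rotvec(s["tool_rot"]).as_matrix();print(s["position"],R.round(3),s["ft_force"],s["grip_width"])
print("jaw dir deg",np.degrees(np.arctan2(R[1,2],R[0,2])))
d=s["position"]-[.4976,-.0222,.06];x=np.array([.9856,-.1689,0]);y=np.array([.1689,.9856,0]);print(d@x-.063,d@y)
for n in("side","wrist"): cv2.imwrite(f"pics/{n}1.png",get_image(n)["pixels"])
E
```

```text
time: 1.45
position: [0.5226, 0.1749, 0.1438]
tool_rot: [-1.098, 1.273, 1.096]
ft_force: [-0.6, -1.6, 0.3]
grip_width: 0.018
time: 1.7
position: [0.5209, 0.1731, 0.141]
tool_rot: [-1.095, 1.28, 1.096]
ft_force: [-0.4, 0.6, 0.4]
grip_width: 0.004
[0.52089524 0.17305781 0.14099409] [[-0.002 -0.988  0.153]
 [-0.001  0.153  0.988]
 [-1.     0.002 -0.001]] [-0.40879964  0.63412535  0.35451316] 0.003821779360849091
jaw dir deg 81.1843230387154
-0.07301925306556493 0.19638066169975357
```

View pics/side1.png

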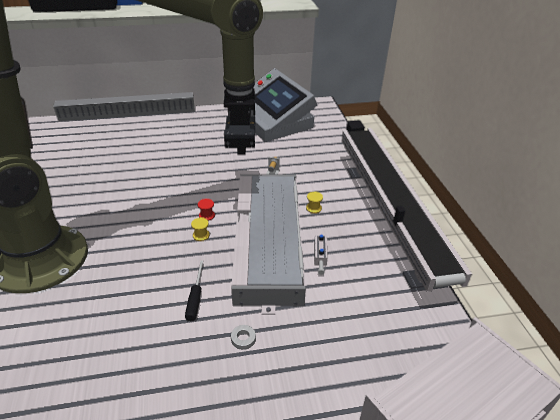

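View pics/wrist1.png

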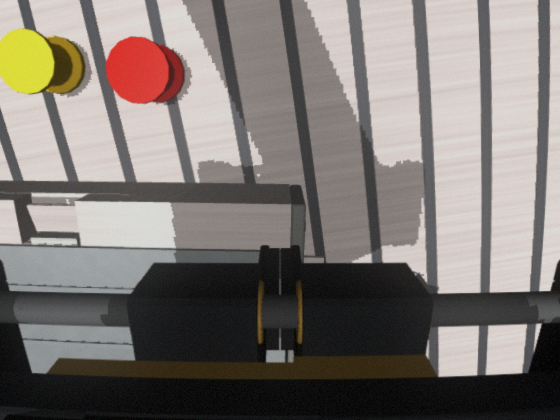

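The wrist view shows the left end at column ~303 and the notch at left, columns ~25–78. I'll cross-check positions with it.

```bash
python3 - <<'E'
from h import *
i=get_image("wrist")
P=dict(cornFL=(291,203),barBL=(291,250),nLf=(77,203),nLb=(78,246),nRf=(24,195),nRb=(33,243))
R=ray(i,list(P.values()),.06);x=np.array([.9856,-.1689,0]);y=np.array([.1689,.9856,0])
for k,r in zip(P,R):
    d=r-[.4976,-.0222,.06];print(k,r.round(4),"box",(d@x-.063).round(4),(d@y).round(4))
cv2.imwrite("pics/wz.png",cv2.resize(i["pixels"][170:270,0:330],None,fx=2.4,fy=2.4,interpolation=2))
E
```

```text
cornFL [0.5142 0.1817 0.06  ] box -0.0811 0.2038
barBL [0.5488 0.1767 0.06  ] box -0.0461 0.2047
nLf [0.4913 0.0332 0.06  ] box -0.0786 0.0535
nLb [0.5229 0.0236 0.06  ] box -0.0458 0.0494
nRf [ 0.4795 -0.0042  0.06  ] box -0.0839 0.0146
nRb [ 0.5156 -0.0104  0.06  ] box -0.0472 0.0147
```

View pics/wz.png

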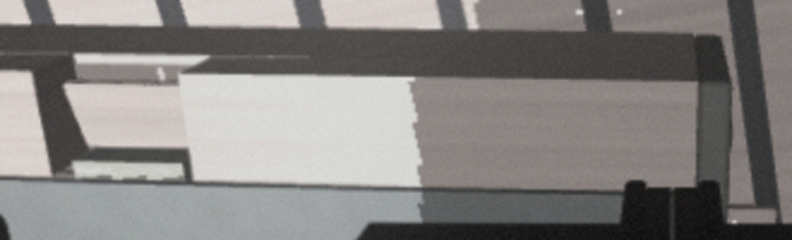

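Both views agree within about 2 mm. Now I'll descend at the left end.

```bash
python3 -m handwheel '[{"xyz":[0.5,-0.9,-2],"angular":[0,0,-0.9]},{"xyz":[0,0,-2],"angular":[0,0,0]},{"xyz":[0,0,-1.5],"angular":[0,0,0]},{"xyz":[0,0,-0.5],"angular":[0,0,0]},{"xyz":[0,0,0],"angular":[0,0,0]}]'
python3 -m handwheel '[{"xyz":[0,0,-0.3],"angular":[0,0,0]},{"xyz":[0,0,0],"angular":[0,0,0]},{"xyz":[0,0,0],"angular":[0,0,0]}]'
```

```text
time: 2.27
position: [0.528, 0.1723, 0.0855]
tool_rot: [-1.09, 1.268, 1.089]
ft_force: [-0.2, 0.3, -0.5]
grip_width: 0.005
time: 2.52
position: [0.5288, 0.1746, 0.0847]
tool_rot: [-1.092, 1.264, 1.091]
ft_force: [0.2, -0.1, -0.0]
grip_width: 0.008
```

```bash
python3 -m handwheel '[{"xyz":[-0.3,-0.7,-0.8],"angular":[0,0,0]},{"xyz":[0,0,-0.5],"angular":[0,0,0]},{"xyz":[0,0,0],"angular":[0,0,0]}]'
python3 -m handwheel '[{"xyz":[0,0,-0.3],"angular":[0,0,0]},{"xyz":[0,0,-0.2],"angular":[0,0,0]},{"xyz":[0,0,0],"angular":[0,0,0]}]'
```

```text
time: 2.77
position: [0.5268, 0.1678, 0.0728]
tool_rot: [-1.093, 1.259, 1.09]
ft_force: [0.2, 0.8, -0.1]
grip_width: 0.005
time: 3.02
position: [0.5267, 0.1671, 0.0671]
tool_rot: [-1.092, 1.26, 1.089]
ft_force: [0.7, 1.1, -0.3]
grip_width: 0.006
```

```bash
python3 -m handwheel '[{"xyz":[0,0,-0.3],"angular":[0,0,0]},{"xyz":[0,0,0],"angular":[0,0,0]}]'
python3 -m handwheel '[{"xyz":[0,0,-0.2],"angular":[0,0,0]},{"xyz":[0,0,0],"angular":[0,0,0]}]'
python3 -m handwheel '[{"xyz":[0,0,-0.2],"angular":[0,0,0]}]'
```

```text
time: 3.18
position: [0.5267, 0.1671, 0.0638]
tool_rot: [-1.092, 1.26, 1.089]
ft_force: [-0.8, -0.4, -0.1]
grip_width: 0.004
time: 3.35
position: [0.5268, 0.1672, 0.0615]
tool_rot: [-1.092, 1.26, 1.089]
ft_force: [-0.1, 0.1, -1.2]
grip_width: 0.007
time: 3.43
position: [0.5273, 0.1674, 0.0603]
tool_rot: [-1.092, 1.259, 1.089]
ft_force: [-8.3, -3.0, 25.6]
grip_width: 0.005
```

Contact at z≈0.0605, stiff (25 N). I'll ease off at once.

```bash
python3 -m handwheel '[{"xyz":[0,0,0.02],"angular":[0,0,0]}]'
python3 -m handwheel '[{"xyz":[0,0,0],"angular":[0,0,0]}]'
```

```text
time: 3.52
position: [0.5276, 0.1675, 0.0611]
tool_rot: [-1.092, 1.259, 1.088]
ft_force: [-0.1, -0.2, 0.5]
grip_width: 0.01
time: 3.6
position: [0.5279, 0.1676, 0.0613]
tool_rot: [-1.093, 1.258, 1.088]
ft_force: [0.9, 0.4, -0.0]
grip_width: 0.001
```

```bash
python3 -m handwheel '[{"xyz":[0,0,-0.05],"angular":[0,0,0]}]'
python3 -m handwheel '[{"xyz":[0,0,-0.02],"angular":[0,0,0]}]'
python3 -m handwheel '[{"xyz":[0,0,-0.02],"angular":[0,0,0]}]'
```

```text
time: 3.68
position: [0.528, 0.1677, 0.0609]
tool_rot: [-1.093, 1.258, 1.088]
ft_force: [-0.3, 0.9, 0.8]
grip_width: 0.008
time: 3.77
position: [0.5281, 0.1677, 0.0606]
tool_rot: [-1.093, 1.257, 1.088]
ft_force: [-0.7, 0.4, 2.9]
grip_width: 0.007
time: 3.85
position: [0.528, 0.1677, 0.0605]
tool_rot: [-1.093, 1.258, 1.088]
ft_force: [-0.6, -0.4, 3.7]
grip_width: 0.002
```

Light contact, 3–4 N, at box y≈+192. Begin sliding toward the notch.

```bash
python3 -m handwheel '[{"xyz":[-0.06,-0.30,-0.02],"angular":[0,0,0]},{"xyz":[-0.06,-0.30,-0.02],"angular":[0,0,0]}]'
python3 -m handwheel '[{"xyz":[-0.06,-0.30,-0.02],"angular":[0,0,0]},{"xyz":[-0.06,-0.30,-0.02],"angular":[0,0,0]}]'
```

```text
time: 4.02
position: [0.5274, 0.1631, 0.0606]
tool_rot: [-1.093, 1.254, 1.089]
ft_force: [-0.8, 0.8, 1.4]
grip_width: 0.006
time: 4.18
position: [0.5266, 0.1576, 0.0606]
tool_rot: [-1.093, 1.252, 1.089]
ft_force: [-0.0, 1.6, 2.8]
grip_width: 0.003
```

```bash
python3 -m handwheel '[{"xyz":[-0.12,-0.55,-0.02],"angular":[0,0,0]},{"xyz":[-0.12,-0.55,-0.02],"angular":[0,0,0]},{"xyz":[-0.12,-0.55,-0.02],"angular":[0,0,0]}]'
python3 -m handwheel '[{"xyz":[-0.12,-0.55,-0.02],"angular":[0,0,0]},{"xyz":[-0.12,-0.55,-0.02],"angular":[0,0,0]},{"xyz":[-0.12,-0.55,-0.02],"angular":[0,0,0]}]'
```

```text
time: 4.43
position: [0.5234, 0.1409, 0.0606]
tool_rot: [-1.093, 1.249, 1.09]
ft_force: [0.7, 1.0, 3.2]
grip_width: 0.006
time: 4.68
position: [0.52, 0.1227, 0.0606]
tool_rot: [-1.092, 1.247, 1.089]
ft_force: [0.2, 2.8, 3.0]
grip_width: 0.004
```

```bash
for k in 1; do python3 -m handwheel '[{"xyz":[-0.12,-0.55,-0.02],"angular":[0,0,0]},{"xyz":[-0.12,-0.55,-0.02],"angular":[0,0,0]},{"xyz":[-0.12,-0.55,-0.02],"angular":[0,0,0]},{"xyz":[-0.12,-0.55,-0.02],"angular":[0,0,0]}]'; done
python3 -m handwheel '[{"xyz":[-0.12,-0.55,-0.02],"angular":[0,0,0]},{"xyz":[-0.12,-0.55,-0.02],"angular":[0,0,0]},{"xyz":[-0.12,-0.55,-0.02],"angular":[0,0,0]},{"xyz":[-0.12,-0.55,-0.02],"angular":[0,0,0]}]'
```

```text
time: 5.02
position: [0.5154, 0.099, 0.0606]
tool_rot: [-1.092, 1.245, 1.088]
ft_force: [1.0, 3.1, 3.9]
grip_width: 0.008
time: 5.35
position: [0.511, 0.0757, 0.0606]
tool_rot: [-1.091, 1.242, 1.088]
ft_force: [1.6, 2.3, 5.2]
grip_width: 0.008
```

```bash
python3 -m handwheel '[{"xyz":[-0.11,-0.55,-0.01],"angular":[0,0,0]},{"xyz":[-0.11,-0.55,-0.02],"angular":[0,0,0]},{"xyz":[-0.11,-0.55,-0.02],"angular":[0,0,0]}]'
python3 -m handwheel '[{"xyz":[-0.11,-0.55,-0.02],"angular":[0,0,0]},{"xyz":[-0.11,-0.55,-0.01],"angular":[0,0,0]},{"xyz":[-0.11,-0.55,-0.02],"angular":[0,0,0]}]'
python3 -c "
from bench import *
from scipy.spatial.transform import Rotation as R
print(R.from_rotvec(get_state()['tool_rot']).as_matrix().round(3))"
```

```text
time: 5.6
position: [0.5076, 0.0579, 0.0604]
tool_rot: [-1.091, 1.241, 1.088]
ft_force: [1.6, 3.0, 5.2]
grip_width: 0.008
time: 5.85
position: [0.5044, 0.0405, 0.0604]
tool_rot: [-1.091, 1.239, 1.088]
ft_force: [1.1, 3.1, 5.1]
grip_width: 0.006
[[ 0.03  -0.988  0.152]
 [ 0.023  0.153  0.988]
 [-0.999 -0.026  0.027]]
```

```bash
python3 -m handwheel '[{"xyz":[-0.06,-0.35,-0.01],"angular":[-0.4,0.5,0]},{"xyz":[-0.06,-0.35,-0.02],"angular":[-0.4,0.5,0]},{"xyz":[-0.06,-0.35,-0.02],"angular":[-0.4,0.5,0]}]'
python3 -m handwheel '[{"xyz":[-0.06,-0.30,-0.02],"angular":[0,0,0]},{"xyz":[-0.06,-0.30,-0.02],"angular":[0,0,0]}]'
python3 -m handwheel '[{"xyz":[-0.06,-0.30,-0.02],"angular":[0,0,0]}]'
```

```text
time: 6.1
position: [0.5019, 0.028, 0.0602]
tool_rot: [-1.094, 1.276, 1.094]
ft_force: [0.8, 3.6, 5.7]
grip_width: 0.003
time: 6.27
position: [0.5006, 0.0215, 0.0595]
tool_rot: [-1.095, 1.277, 1.095]
ft_force: [0.3, 0.6, 0.3]
grip_width: 0.005
time: 6.35
position: [0.4987, 0.0171, 0.0584]
tool_rot: [-1.095, 1.28, 1.096]
ft_force: [0.5, -1.3, 0.5]
grip_width: 0.01
```

The tip dropped off the bar: force went to about 0 and z fell to 0.058. That's the notch's left edge, where vision placed it. Next I'll move to mid-notch, still above the tab.

```bash
python3 -m handwheel '[{"xyz":[0,-0.35,-0.05],"angular":[0,0,0]},{"xyz":[0,-0.35,-0.05],"angular":[0,0,0]}]'
python3 -m handwheel '[{"xyz":[0,-0.1,-0.05],"angular":[0,0,0]},{"xyz":[0,0,-0.05],"angular":[0,0,0]}]'
```

```text
time: 6.52
position: [0.496, 0.0072, 0.0554]
tool_rot: [-1.095, 1.287, 1.098]
ft_force: [0.6, 0.8, -0.1]
grip_width: 0.005
time: 6.68
position: [0.4942, 0.0034, 0.0529]
tool_rot: [-1.093, 1.292, 1.097]
ft_force: [-0.5, 0.3, 0.5]
grip_width: 0.004
```

```bash
python3 -m handwheel '[{"xyz":[0.35,0.3,0],"angular":[0,0,0]},{"xyz":[0,0,0],"angular":[0,0,0]},{"xyz":[0,0,0],"angular":[0,0,0]}]'
python3 -c "
from bench import *
from scipy.spatial.transform import Rotation as R
print(R.from_rotvec(get_state()['tool_rot']).as_matrix().round(3))"
```

```text
time: 6.93
position: [0.4973, 0.0061, 0.0523]
tool_rot: [-1.092, 1.294, 1.097]
ft_force: [-0.7, -0.9, 0.5]
grip_width: 0.009
[[-0.013 -0.988  0.157]
 [-0.007  0.157  0.988]
 [-1.     0.011 -0.009]]
```

```bash
python3 -m handwheel '[{"xyz":[0.05,0,-0.08],"angular":[0,0,0]},{"xyz":[0,0,-0.08],"angular":[0,0,0]}]'
python3 -m handwheel '[{"xyz":[0,0,-0.1],"angular":[0,0,0]},{"xyz":[0,0,-0.1],"angular":[0,0,0]}]'
```

```text
time: 7.1
position: [0.4971, 0.0062, 0.0512]
tool_rot: [-1.092, 1.296, 1.099]
ft_force: [-2.5, -0.6, 7.2]
grip_width: 0.002
time: 7.27
position: [0.4965, 0.0063, 0.0502]
tool_rot: [-1.092, 1.297, 1.101]
ft_force: [-2.2, -0.2, 6.6]
grip_width: 0.002
```

```bash
python3 -m handwheel '[{"xyz":[0.03,0,-0.12],"angular":[0,0,0]},{"xyz":[0.03,0,-0.12],"angular":[0,0,0]}]'
python3 -m handwheel '[{"xyz":[0.03,0,-0.12],"angular":[0,0,0]},{"xyz":[0.03,0,-0.12],"angular":[0,0,0]}]'
```

```text
time: 7.43
position: [0.4958, 0.0064, 0.0488]
tool_rot: [-1.09, 1.3, 1.104]
ft_force: [-3.9, 0.2, 7.4]
grip_width: 0.003
time: 7.6
position: [0.4952, 0.0065, 0.0475]
tool_rot: [-1.089, 1.302, 1.107]
ft_force: [-2.6, -0.6, 6.6]
grip_width: 0.004
```

```bash
python3 -m handwheel '[{"xyz":[0.05,0,-0.12],"angular":[0,0,0]},{"xyz":[0.05,0,-0.12],"angular":[0,0,0]}]'
python3 -c "
from h import *
cv2.imwrite('pics/side2.png',get_image('side')['pixels'][130:310,140:360].repeat(3,0).repeat(3,1))"
```

```text
time: 7.77
position: [0.4946, 0.0066, 0.046]
tool_rot: [-1.088, 1.304, 1.11]
ft_force: [-3.8, -0.9, 8.3]
grip_width: 0.002
```

View pics/side2.png

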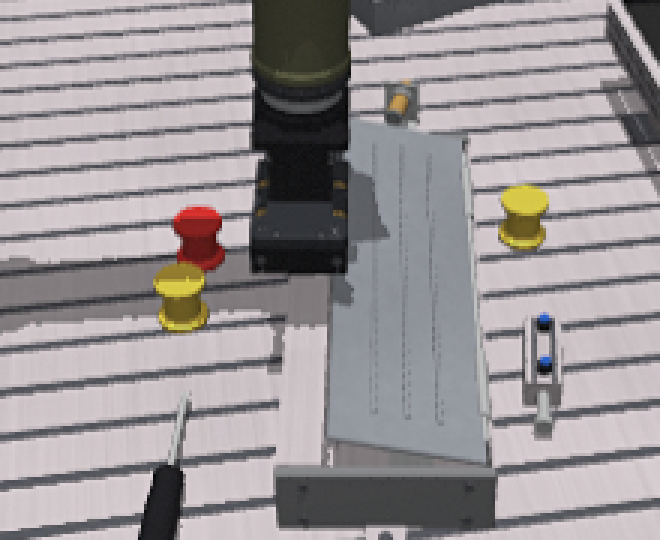

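The lid has unlatched: its near end is raised at about (340,440) and it leans on the gripper. Now draw back.

```bash
python3 -m handwheel '[{"xyz":[-0.1,0,0.8],"angular":[0,0,0]},{"xyz":[-0.5,0.1,1.2],"angular":[0,0,0]},{"xyz":[-1.2,0.2,1.5],"angular":[0,0,0]},{"xyz":[-1.5,0.2,2],"angular":[0,0,0]},{"xyz":[-1.5,0.2,2.5],"angular":[0,0,0]}]'
```

```text
time: 8.23
position: [0.4449, 0.0133, 0.1258]
tool_rot: [-1.088, 1.311, 1.111]
ft_force: [-0.1, -0.2, 0.6]
grip_width: 0.008
```

```bash
python3 -m handwheel '[{"xyz":[-0.5,0,2.5],"angular":[0,0,0]},{"xyz":[0,0,2.5],"angular":[0,0,0]},{"xyz":[0,0,2.5],"angular":[0,0,0]},{"xyz":[0,0,2.5],"angular":[0,0,0]},{"xyz":[0,0,1],"angular":[0,0,0]}]'
python3 -m handwheel '[{"xyz":[0,0,0],"angular":[0,0,0]},{"xyz":[0,0,0],"angular":[0,0,0]},{"xyz":[0,0,0],"angular":[0,0,0]},{"xyz":[0,0,0],"angular":[0,0,0]},{"xyz":[0,0,0],"angular":[0,0,0]}]'
python3 -c "
from h import *
for n in('side','top'): cv2.imwrite(f'pics/{n}3.png',get_image(n)['pixels'])"
```

```text
time: 8.65
position: [0.4363, 0.0143, 0.245]
tool_rot: [-1.09, 1.304, 1.111]
ft_force: [0.2, 0.2, 1.0]
grip_width: 0.006
time: 9.07
position: [0.4362, 0.0145, 0.2441]
tool_rot: [-1.09, 1.304, 1.111]
ft_force: [0.7, 0.3, -0.1]
grip_width: 0.006
```

View pics/side3.png

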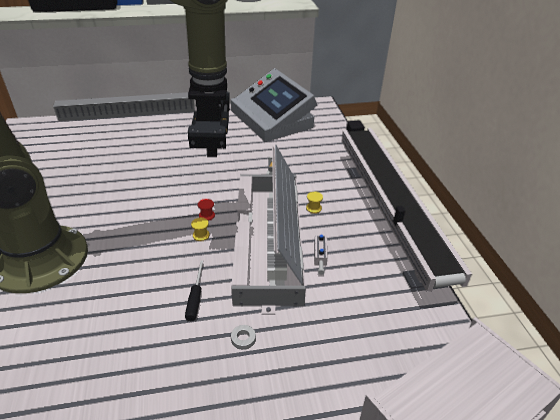

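View pics/top3.png

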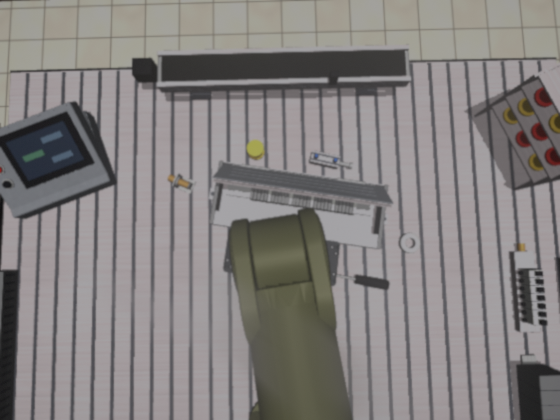

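The lid stands open: in the side view its edge runs (275,147)–(301,278), and the spools, screwdriver and other parts look unmoved. I'll check the angle by projecting the 1.1 rad edge.

```bash
python3 -m handwheel '[{"xyz":[0,0,0],"angular":[0,0,0]},{"xyz":[0,0,0],"angular":[0,0,0]},{"xyz":[0,0,0],"angular":[0,0,0]}]'
python3 - <<'E'
from h import *
x=np.array([.9856,-.1689,0]);y=np.array([.1689,.9856,0]);o=np.array([.4976,-.0222,0])+.063*x
for n in("side","top"):
    i=get_image(n);T=np.linalg.inv(i["cam_to_world"])
    for a in(1.0,1.1):
        P=np.array([o+(.074-.119*np.cos(a))*x+s*.203*y+[0,0,.06+.119*np.sin(a)] for s in(1,-1)])
        p,_=cv2.projectPoints(P,cv2.Rodrigues(T[:3,:3])[0],T[:3,3],i["K"],np.array(i["dist"]));print(n,a,p.reshape(-1,2).round(1))
        if a==1.1: pp=p.reshape(-1,2)
    im=i["pixels"].copy()
    for q in pp: cv2.circle(im,tuple(int(v) for v in q.round()),2,(0,0,255),-1)
    cv2.imwrite(f"pics/{n}4.png",cv2.resize(im[130:310,180:400],None,fx=3,fy=3))
    old=cv2.imread(f"pics/{n}0.png");
    for nm,lo,hi in(("red",(0,120,90),(8,255,255)),("yel",(24,110,90),(36,255,255))):
        for t,g in(("old",old),("new",i["pixels"])):
            c,_=cv2.findContours(cv2.inRange(cv2.cvtColor(g,cv2.COLOR_BGR2HSV),lo,hi),0,2)
            print(n,nm,t,[tuple(np.round(cv2.minEnclosingCircle(q)[0],1)) for q in c if cv2.contourArea(q)>60])
E
```

```text
time: 9.42
position: [0.4356, 0.0144, 0.2426]
tool_rot: [-1.089, 1.307, 1.113]
ft_force: [0.6, 0.6, 0.0]
grip_width: 0.008
side 1.0 [[272.1 145.7]
 [273.8 252. ]]
side 1.1 [[275.9 143.9]
 [278.9 249.9]]
side red old [(np.float64(205.8), np.float64(209.1))]
side red new [(np.float64(205.4), np.float64(209.4))]
side yel old [(np.float64(199.2), np.float64(222.9)), (np.float64(314.5), np.float64(196.5))]
side yel new [(np.float64(199.0), np.float64(222.5)), (np.float64(314.5), np.float64(196.5))]
top 1.0 [[211.8 181.1]
 [393.2 207.5]]
top 1.1 [[212.1 176.1]
 [394.5 202.6]]
top red old [(np.float64(250.4), np.float64(265.0))]
top red new []
top yel old [(np.float64(280.8), np.float64(272.4)), (np.float64(255.0), np.float64(149.5))]
top yel new [(np.float64(255.0), np.float64(149.5))]
```

View pics/side4.png

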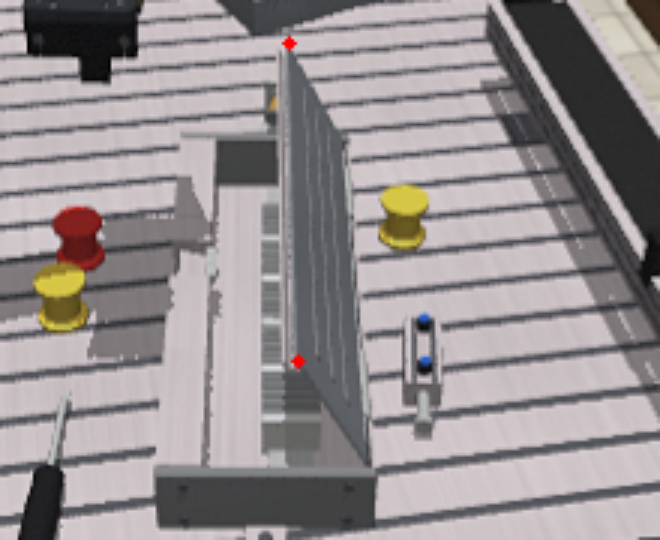

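The lid edge corners fall on the projected 1.1 rad marks (276,144) and (279,250), so it is fully open. The spools have not moved and the robot is clear.

```bash
python3 -c "
from bench import *
print(close_job())"
```

```text
the job is handed in; nothing more can be done
None
```

The latch is released, the lid stands fully open, and the job is handed in at about 9.5 s with the gripper clear of everything.

- **Tracing:** I ran the closed fingertip along the bar from its left end at about 1–6 N. The tip dropped at the notch near box y ≈ +39 mm, which fits the notch centre of about +30 mm that the top and wrist cameras had shown.
- **Pressing:** I pressed the front of the tab at about 7–8 N, down to z = 46 mm. The lid let go, and I then drew back and up.
- **Last checks:** In the side view the lid's edge fell on the projected 1.1 rad marks, and the wrist force was near zero. The three spools were within half a pixel of their starting positions in the side view. The arm hid two of them in the top view, so those were not checked there. The screwdriver, cylinder, sensor and bearing I checked only by eye.
- **What went wrong:** The first touchdown on the bar at the left end spiked to about 26 N for one row. I eased off at once, before tracing.

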